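# Stand the slumped carton back up in the stock tray

### The job

In the stock tray on the pharmacy counter, the end carton of the row of tall cartons has slumped over and leans out on the tray's end wall. Push it back upright with the fingertips and close it up against the row, so that it stands straight on the tray's floor, flat against its neighbour like the others. Do not pick it up; leave the rest of the row standing in its place, and leave the short cartons, the mug, the jar and the bottle alone.

Things in the scene. Friction and masses are not known exactly. Their poses are not given: they have to be found in the camera images.
- tray: low open stock tray of yellow-painted wood, fixed to the counter (z = 0). Two lanes run along its x; yaw -1.7 to 1.7 rad. Origin: on the counter under the tall cartons' lane. In its axes (mm): floor top at z 8, walls 8 thick with tops at z 42; tall cartons' lane inside x -162 to 40, y -33 to 33; end wall x 40 to 48; short cartons' lane inside y 41 to 97
- end_wall (a point): middle of the top edge of the end wall that the slumped carton leans on: in the tray's axes x 44, y 0, z 42 mm. The counter beyond it (+x of the tray) is free; the row stands to its -x
- slumped: carton to stand up: white, dark red band near its top, rigid, about 70 g, 30 thick (x) by 60 wide (y) by 95 mm tall (z). Origin: centre of its foot. It starts leaning 0.65 to 0.9 rad to the tray's +x, broad face on the end wall, top edge 15 to 40 mm past the wall's inner face and 65 to 85 mm above the counter, foot 5 to 35 mm short of the row. Standing in place: axes as the tray's, origin at z 8 mm
- row1: carton like the slumped one (30 x 60 x 95 mm, same axes and origin), loose, standing upright in the row; number 1 counted from the tray's -x end; all of them stand close together, with up to 6 mm play behind number 1
- row2: carton like the slumped one (30 x 60 x 95 mm, same axes and origin), loose, standing upright in the row; number 2 counted from the tray's -x end
- row3: carton like the slumped one (30 x 60 x 95 mm, same axes and origin), loose, standing upright in the row; number 3 counted from the tray's -x end
- row4: carton like the slumped one (30 x 60 x 95 mm, same axes and origin), loose, standing upright in the row; number 4 counted from the tray's -x end; the last of the row, the one the slumped carton belongs against (its free broad face is 15 mm to the +x side of its origin)
- short1: short white carton with an orange band, 60 (x) by 50 (y) by 70 mm tall, loose, standing in the second lane, number 1 from the -x end; origin at the centre of its underside. To be left alone
- short2: short white carton with an orange band, 60 (x) by 50 (y) by 70 mm tall, loose, standing in the second lane, number 2 from the -x end; origin at the centre of its underside. To be left alone
- short3: short white carton with an orange band, 60 (x) by 50 (y) by 70 mm tall, loose, standing in the second lane, number 3 from the -x end; origin at the centre of its underside. To be left alone
- mug: green coffee mug on the counter near the tray, 76 mm across, 85 mm tall, handle on its +y; origin at the centre of its underside. To be left alone
- tablet_jar: white tablet jar on the counter near the tray, 54 mm across, 85 mm tall; origin at the centre of its underside. To be left alone
- syrup_bottle: amber medicine bottle on the counter near the tray, 52 mm across, 125 mm tall; origin at the centre of its underside. To be left alone
Not all that is in view belongs to the job. Leave any green look-alike of the slumped alone. What is shaped like the row1 but orange is not meant.

How it is judged (in metres and radians):
At the end, for the whole second after the job is handed in: the slumped carton stands on the tray floor, upright within 0.07 rad (4 degrees), squared to the lane, with less than about 5 mm gap to the last carton of the row, at rest; the four cartons of the row are upright within 0.07 rad (angle between each of slumped, row1, row2, row3, row4's own z axis and vertical below 0.07 rad and x of slumped in the frame of row4 between 0.026 and 0.035 m and y of slumped in the frame of tray between -0.008 and 0.008 m and angle between the x axis of slumped and the x axis of tray, either way round below 0.1 rad and height (world z) of slumped below 0.012 m and linear speed of slumped below 0.01 m/s); the robot touches nothing.
It fails at once if the slumped carton is lifted off the tray's floor or out of the tray instead of being pushed up (height (world z) of slumped above 0.034 m or (height (world z) of slumped above 0.02 m and angle between slumped's own z axis and vertical below 0.25 rad)).
It fails at once if a carton of the row is knocked over, lifted or pushed out of its place (over 20 mm) (distance of any of row1, row2, row3, row4 from where it was at the start of the episode above 0.02 m or angle between any of row1, row2, row3, row4's own z axis and vertical above 0.35 rad).
It fails at once if a short carton, the mug, the jar or the bottle is moved by more than 15 mm or knocked over (distance of any of mug, tablet_jar, syrup_bottle, short1, short2, short3 from where it was at the start of the episode above 0.015 m or angle between any of mug, tablet_jar, syrup_bottle, short1, short2, short3's own z axis and vertical above 0.3 rad).
It also fails if it takes over 35 s, if anything falls off the work surface, if the arm or the gripper's body presses on something with over 40 N, if the wrist force passes 120 N, or if a joint passes its speed limit or range.

### The arm

A 6-joint arm with a two-finger parallel gripper is mounted at the origin on the work surface. World frame = base frame: x ahead of the robot, y to its left, z up, the work surface at z = 0. Lengths are in m, angles in degrees, forces in N, time in s.
With the tool pointing down it reaches from about 0.375 to 0.9 m from the base axis. Payload 3.1 kg.
Tool frame: the origin (TCP) lies midway between the tips of the shut fingers; the grasp point (between the pads) lies 19 mm behind it; x points along the fingers, z is the direction in which the jaws open and shut, and the axes are right-handed (so a half turn about x gives the same grasp; the last joint's range is limited). The gripper opens to 87 mm and grips with 3 to 60 N. Pads are 19 mm wide; open, the fingers measure 117 mm over their backs; the gripper's body (75 mm by 190 mm) begins 51 mm behind the grasp point.
Start: joints at [65.976, 30.224, 82.088, -0, 67.689, -10.227], TCP at [0.149, 0.607, 0.223] pointing down, gripper open.
Joint ranges: [-176.69, 176.69], [-43.24, 126.21], [12.49, 139.97], [-82, 262], [0, 151.66], [-163.58, 163.58]. Speed limits (degrees/s): [159.86, 159.86, 180, 180, 180, 180].

### API

Orientations are given as a 3x3 rotation matrix whose columns are the frame's x, y, z axes.
In Python, from rig import * gives the robot as it stands.
- The arm moves only by the tool play_rows, never from a script. Its argument "rows" is a list that holds one entry, the list of rows, each a list of 7 numbers: the shift along the tool's x, y, z in m, then the turn, a rotation vector about the tool's x, y, z in degrees, then the finger opening in m, from 0 to 0.087. A call has 1 to 12 rows; each row is the pose to reach, as a shift and turn from the pose commanded when the call began, along the tool's axes at that moment; what a row does not reach only later rows make up. A row lasts 1/10 s, in which the tool goes at most 50 mm and 8.59 degrees, less where a joint would pass 70% of its speed; a pose out of reach is approached as far as the arm can. A call with a gripper value outside its range is refused whole. The fingers move at their own pace and stop on an object; the grip force is fixed at half the most. Time passes only in rows, so rows that repeat a pose let the fingers close. It gives the time, the measured TCP pose, the force and the opening at its end, in the units of the state.
- read_state(): the state, without advancing time (a new reading comes with each control period).
- capture(name): name is "scene" or "side" or "wrist"; returns a dict with "pixels" (420x560x3 uint8, red, green, blue), "intrinsics" (3x3 intrinsics, pixels), "k1" (the pictures are not rectified: a ray, as slopes to the right and down, at radius r is drawn at 1 + k1 r^2 times it, then the intrinsics apply), "rvec" (rotation vector, rad) and "tvec" (3), from world to camera coordinates, as OpenCV has them. Camera axes: x right, y down, z forward; pixel columns grow to the right and rows downward; lengths in m; the calibration is good to about 2 mm. A picture is of the moment at which its call begins. There is no depth.
- hand_in(): hands the job in, once; it reports no verdict.
Trained networks look in the newest picture that a camera, given by its name, has taken for a name from the list of things; names that differ only in an ending like _2 or _b are one class to them, and where a whole thing is asked for, a point or a joint stands for the part that bears it (a point fixed in the world has none). Each returns a list of dicts, best first, with "p" (0 to 1); they miss things now and then, are a little off and sometimes report something else, mostly with a low value. They report only what shows in the picture. A call takes as long as a camera call. They do not tell look-alikes from the thing itself.
- trace(camera, target): "mask" (420x560 bool, what is visible of it) and "at" ([column, row] in pixels, amid what is visible of it).
The state is a dict: "time_s": time; "joint_positions": joint angles; "qvel": joint speeds; "tau": joint torques, N m; "position": TCP position; "tcp_rot": TCP orientation; "force": force on the tool from outside, world axes, zero at the start; "moment": the same for the moment, N m; "opening": opening from 0.0 (shut) to 1.0 (fully open).
Only numpy, scipy, OpenCV 4.12 (cv2) and the standard library are available. Lean on these libraries where they do the work, as an engineer would, in place of code of your own. Each camera call takes 0.05 s, during which the arm holds its last target.

## Working session

There is one attempt and no reset: what is moved stays moved. The work goes in short steps, Python scripts to look and compute and a tool call to move; the robot and the scene stay as the last step left them, time stands still between calls to the robot, and variables do not carry over. Pictures are saved under pics/ and viewed, and the job is handed in when it is done.

Besides the shell and the picture viewer there is one more tool, called after "Call:" in YAML: its name, and indented under it one key for each argument. play_rows: Moves the arm, as the interface text tells. Its arguments: {"type":"object","properties":{"rows":{"type":"array"}},"required":["rows"]}

```bash
mkdir -p pics; ls
python3 - <<'E'
from rig import *
import cv2
s=read_state()
for k,v in s.items(): print(k,v)
for n in ["scene","side","wrist"]:
    c=capture(n); cv2.imwrite(f"pics/{n}0.png",c["pixels"][:,:,::-1])
    print(n,c["intrinsics"],c["k1"],c["rvec"],c["tvec"])
E
```

```text
pics
time_s 0.0
joint_positions [ 6.59740114e+01  3.02787909e+01  8.21560818e+01 -7.27833830e-04
  6.76885248e+01 -1.02245997e+01]
qvel [-0.00742458 -0.07314192  0.02939262  0.0802928  -0.00115374  0.03126376]
tau [-3.54857693e-04 -4.40049827e+01 -1.76586592e+01  6.34166342e-02
  5.82642120e-02 -1.68457891e-04]
position [0.14874359 0.6062935  0.2215752 ]
tcp_rot [[-8.66144245e-04 -9.71129490e-01  2.38551384e-01]
 [-1.97188360e-03  2.38552668e-01  9.71127559e-01]
 [-9.99997681e-01  3.70740984e-04 -2.12157534e-03]]
force [-0.49826225 -0.99479688  0.01039147]
moment [-0.0149258   0.01271608 -0.03117027]
opening 0.9981383941246184
scene [[408.08285868   0.         277.96790651]
 [  0.         408.08285868 213.97632165]
 [  0.           0.           1.        ]] -0.09538477737545145 [ 0.8418998   2.60606895 -1.02594272] [ 0.44129072 -0.19895454  1.25019575]
side [[537.44679932   0.         285.08763696]
 [  0.         537.44679932 208.98516801]
 [  0.           0.           1.        ]] -0.14643566275433212 [ 2.44937642 -0.41772861  0.16770779] [-0.52886428  0.16105764  1.16944559]
wrist [[374.49785562   0.         276.13086897]
 [  0.         374.49785562 211.16762455]
 [  0.           0.           1.        ]] -0.059150054396431936 [-2.28152162 -1.78870246 -0.26156604] [-0.62387684 -0.03471417  0.39157947]
```

View pics/scene0.png

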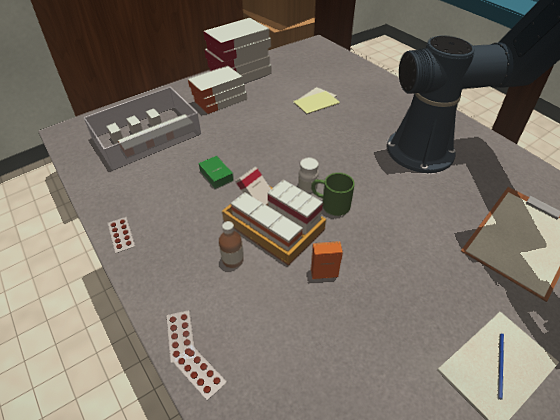

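View pics/side0.png

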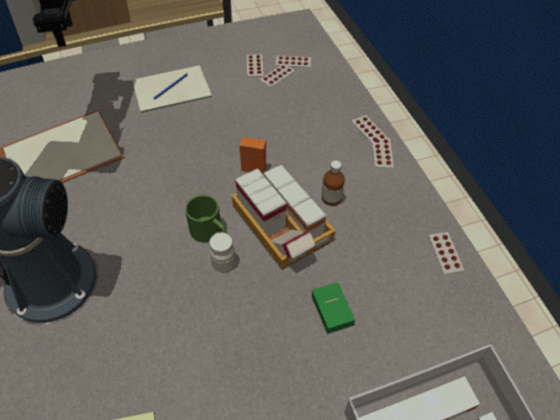

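View pics/wrist0.png

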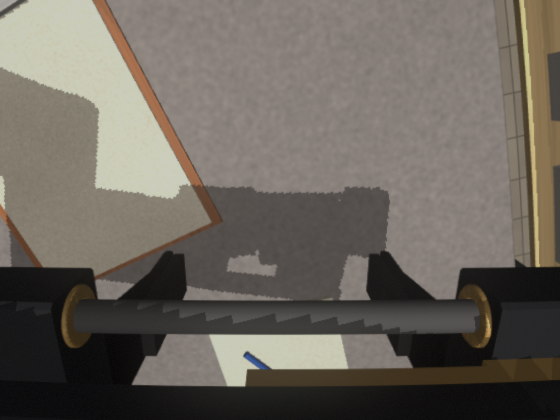

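Scene: the slumped carton (red band) is at scene (253,181) and side (298,243). The green look-alike is at scene (215,171), and the orange one at (326,261). Next I'll take close crops.

```bash
cat > h.py <<'E'
from rig import *
import cv2, numpy as np
def cam(c):
    R=cv2.Rodrigues(np.array(c["rvec"],float))[0]; return R,np.array(c["tvec"],float),np.array(c["intrinsics"]),np.array([c["k1"],0,0,0,0.])
def proj(c,P):
    P=np.asarray(P,float).reshape(-1,3)
    return cv2.projectPoints(P,np.array(c["rvec"],float),np.array(c["tvec"],float),np.array(c["intrinsics"]),np.array([c["k1"],0,0,0,0.]))[0].reshape(-1,2)
def ray(c,uv):
    R,t,K,d=cam(c)
    n=cv2.undistortPointsIter(np.array(uv,float).reshape(-1,1,2),K,d,None,None,(3,100,1e-10)).reshape(-1,2)
    D=np.c_[n,np.ones(len(n))]@R
    return -R.T@t, D
def onz(c,uv,z):
    o,D=ray(c,uv); s=(z-o[2])/D[:,2]; return o+s[:,None]*D
def crop(c,x0,x1,y0,y1,k,fn,pts=None,col=(255,0,255)):
    im=c["pixels"][y0:y1,x0:x1,::-1]; im=cv2.resize(im,None,fx=k,fy=k,interpolation=cv2.INTER_CUBIC)
    if pts is not None:
        for p in pts: 
            for a,b in [p]: pass
    cv2.imwrite(fn,im)
E
python3 - <<'E'
from h import *
import pickle
C={}
for n in ["scene","side"]:
    C[n]=capture(n)
    for t in ["slumped","tray","row4","short1","mug","tablet_jar","syrup_bottle"]:
        r=trace(n,t); print(n,t,[(round(x["p"],2),np.round(x["at"]),x["mask"].sum()) for x in r])
        C[n+t]=r
pickle.dump(C,open("C.pkl","wb"))
crop(C["scene"],195,345,145,275,5,"pics/s1.png")
crop(C["side"],220,345,150,270,5,"pics/d1.png")
E
```

```text
scene slumped [(0.93, array([254., 190.]), np.int64(683)), (0.82, array([216., 171.]), np.int64(636)), (0.48, array([261., 217.]), np.int64(622))]
scene tray [(0.87, array([271., 242.]), np.int64(1392))]
scene row4 [(0.94, array([325., 261.]), np.int64(1056)), (0.87, array([305., 213.]), np.int64(644)), (0.69, array([296., 202.]), np.int64(384)), (0.59, array([286., 202.]), np.int64(326)), (0.57, array([277., 193.]), np.int64(348))]
scene short1 [(0.73, array([286., 235.]), np.int64(785)), (0.73, array([245., 204.]), np.int64(492)), (0.55, array([259., 219.]), np.int64(598))]
scene mug [(0.95, array([335., 194.]), np.int64(1296)), (0.46, array([261., 219.]), np.int64(619))]
scene tablet_jar [(0.94, array([308., 174.]), np.int64(549))]
scene syrup_bottle [(0.62, array([232., 246.]), np.int64(826))]
side slumped [(0.76, array([332., 310.]), np.int64(1461)), (0.74, array([295., 241.]), np.int64(809)), (0.52, array([280., 235.]), np.int64(1554))]
side tray [(0.77, array([281., 235.]), np.int64(1667))]
side row4 [(0.88, array([253., 156.]), np.int64(870)), (0.82, array([271., 214.]), np.int64(834)), (0.79, array([244., 180.]), np.int64(364)), (0.66, array([262., 196.]), np.int64(388)), (0.65, array([250., 191.]), np.int64(338))]
side short1 [(0.94, array([278., 176.]), np.int64(398)), (0.74, array([293., 194.]), np.int64(588)), (0.56, array([310., 220.]), np.int64(956)), (0.28, array([333., 184.]), np.int64(727))]
side mug [(0.95, array([202., 217.]), np.int64(1358))]
side tablet_jar [(0.59, array([223., 253.]), np.int64(820))]
side syrup_bottle [(0.93, array([333., 185.]), np.int64(743))]
```

View pics/s1.png

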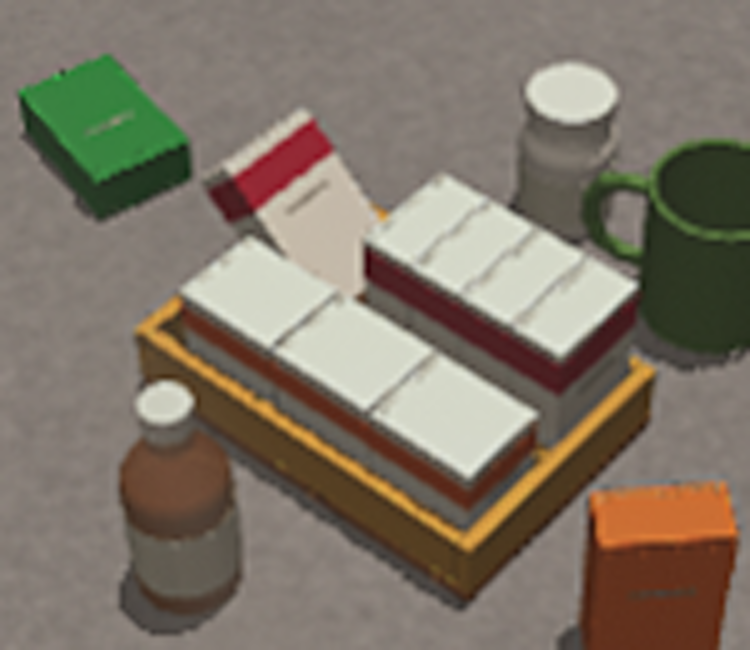

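View pics/d1.png

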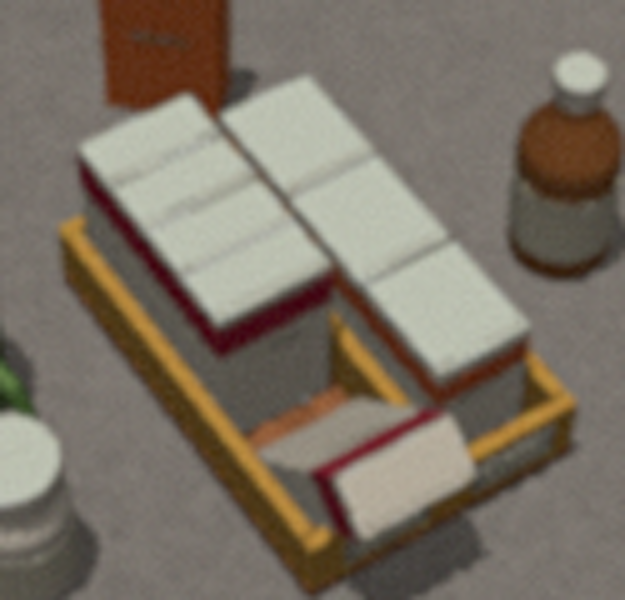

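```bash
cat > fit.py <<'E'
from h import *
import pickle
from scipy.optimize import least_squares
C=pickle.load(open("C.pkl","rb"))
S=lambda a,b:(195+a/5-.4,145+b/5-.4); D=lambda a,b:(220+a/5-.4,150+b/5-.4)
tr=[("scene",S(137,330),(48,105,42)),("scene",S(465,545),(-170,105,42)),("scene",S(655,370),(-170,-41,42)),
("side",D(65,225),(-170,-41,42)),("side",D(315,545),(48,-41,42)),("side",D(577,400),(48,105,42)),
("scene",S(465,603),(-170,105,0)),("side",D(312,593),(48,-41,0))]
def T(p,P):
    x,y,a=p; P=np.atleast_2d(P)/1000.
    return np.c_[x+P[:,0]*np.cos(a)-P[:,1]*np.sin(a), y+P[:,0]*np.sin(a)+P[:,1]*np.cos(a),P[:,2]]
def res(p): return np.concatenate([proj(C[n],T(p,P))[0]-uv for n,uv,P in tr])
if __name__=="__main__":
    best=min((least_squares(res,[.4,.3,a]) for a in (-1,0,1,2)),key=lambda r:r.cost)
    p=best.x;print(p,best.cost);print(np.round(best.fun.reshape(-1,2),1))
    np.save("tray.npy",p)
    def tl(w):
        w=w-np.array([p[0],p[1],0]);c,s=np.cos(p[2]),np.sin(p[2]);return np.c_[w[:,0]*c+w[:,1]*s,-w[:,0]*s+w[:,1]*c,w[:,2]]*1000
    print("rowtop scene",tl(onz(C["scene"],[S(362,240),S(443,175),S(640,290),S(560,360)],.103)).round(1))
    print("rowtop side",tl(onz(C["side"],[D(80,150),D(190,93),D(335,275),D(222,328)],.103)).round(1))
    for n,k in (("mug",85),("tablet_jar",85),("syrup_bottle",60)):
        for c in("scene","side"):
            m=C[c+n][0]; print(n,c,tl(onz(C[c],[m["at"]],.045)).round(0))
    # slumped: params foot x (centre), yoff, tilt, yaw   -> corner points
    def sl(q,L):
        fx,fy,t,w,fz=q; L=np.atleast_2d(L).astype(float)
        x=fx+L[:,0]*np.cos(t)+L[:,2]*np.sin(t); z=fz-L[:,0]*np.sin(t)+L[:,2]*np.cos(t)
        return np.c_[x-w*L[:,1],fy+L[:,1]+w*(x-fx),z]
    ob=[("scene",S(308,107),(-15,-30,95)),("scene",S(205,180),(15,30,95)),("scene",S(236,172),(-15,30,95)),
    ("side",D(320,475),(-15,-30,95)),("side",D(360,540),(15,-30,95)),("side",D(440,410),(-15,30,95)),("side",D(475,465),(15,30,95))]
    def r2(q):
        a=[proj(C[n],T(p,sl(q,L)))[0]-uv for n,uv,L in ob]; 
        low=sl(q,[(15,0,0)])[0,2]-8
        return np.concatenate(a+[[low*1.0]])
    r=least_squares(r2,[0,0,.7,0,15]); print("slump",r.x,r.cost,np.round(r.fun[:-1].reshape(-1,2),1))
    print(sl(r.x,[(15,0,0),(-15,0,0),(15,0,95),(-15,0,95)]).round(1))
    print(T(p,sl(r.x,[(15,0,95)])), T(p,[(44,0,42)]),T(p,[48,105,42]))
E
python3 fit.py
```

```text
[ 0.53276698 -0.08134463 -1.32445749] 3.7372325084014664
[[-1.3 -0.3]
 [ 0.3  1.4]
 [-0.1 -0.2]
 [-1.2 -0.3]
 [-0.5  0.5]
 [ 0.6 -0.2]
 [ 0.1  0.6]
 [-0.2  1. ]]
rowtop scene [[ -42.3   28.9  103. ]
 [ -42.6  -31.4  103. ]
 [-164.3  -29.3  103. ]
 [-162.6   30.   103. ]]
rowtop side [[-156.9  -33.3  103. ]
 [-159.4   27.5  103. ]
 [ -32.7   23.7  103. ]
 [ -35.   -33.8  103. ]]
mug scene [[-142. -123.   45.]]
mug side [[-146. -133.   45.]]
tablet_jar scene [[ -40. -142.   45.]]
tablet_jar side [[ -34. -142.   45.]]
syrup_bottle scene [[-55. 169.  45.]]
syrup_bottle side [[-59. 178.  45.]]
slump [-8.80597956 -8.27914115  0.79723122  0.05636744 18.36205159] 3.8036161934572825 [[ 0.3 -0.4]
 [ 0.3  0.4]
 [-0.3 -0.9]
 [ 1.8  0.1]
 [-0.4 -0.5]
 [ 0.2 -0.6]
 [-1.3  0.5]]
[[  1.7  -7.7   7.6]
 [-19.3  -8.9  29.1]
 [ 69.6  -3.9  74. ]
 [ 48.7  -5.   95.5]]
[[ 0.54600805 -0.14982265  0.07400626]] [[ 0.5434966  -0.12401635  0.042     ]] [[ 0.64630225 -0.10229082  0.042     ]]
```

The fit agrees with the given ranges: tilt is about 0.8 rad, the top edge is 29 mm past the wall at z 74 mm, and the foot is about 19 mm short of the row. The candidates are the red-banded white carton at scene (253,181), the green one at (215,171) and the orange one at (326,261). I choose the red-banded one, which leans on the end wall in both crops.

Plan: tilt the tool 30° with its body away to +x, jaws along tray y. Push at the top edge first, then low on the foot.

```bash
cat > mv.py <<'E'
from h import *
from scipy.spatial.transform import Rotation as Ro
p=np.load("tray.npy")
c,s=np.cos(p[2]),np.sin(p[2]); RT=np.array([[c,-s,0],[s,c,0],[0,0,1]]); OT=np.array([p[0],p[1],0])
def Rt(th):  # tool in tray, tilted th deg, body leaning to +x
    t=np.radians(th); x=np.array([-np.sin(t),0,-np.cos(t)]); z=np.array([0,1.,0]); return RT@np.c_[x,np.cross(z,x),z]
def to(x,y,z,th,st=None):
    st=st or read_state(); R=np.array(st["tcp_rot"]); 
    w=OT+RT@np.array([x,y,z])/1000
    d=R.T@(w-st["position"]); r=Ro.from_matrix(R.T@Rt(th)).as_rotvec(degrees=True)
    print("to",(x,y,z,th),"shift",d.round(4),"turn",r.round(2))
def where():
    st=read_state(); q=RT.T@(np.array(st["position"])-OT)*1000; Rr=Ro.from_matrix(Rt(30).T@np.array(st["tcp_rot"])).as_rotvec(degrees=True)
    print("t",st["time_s"],"tray TCP",q.round(1),"rot err",Rr.round(1),"F(tray)",(RT.T@st["force"]).round(2),"J",np.round(st["joint_positions"],0),"op",round(st["opening"],3))
E
python3 - <<'E'
from mv import *
where(); to(120,-2,200,0); to(120,-2,150,30)
import pickle; C=pickle.load(open("C.pkl","rb"))
print(((onz(C["scene"],[(216,171)],.03)-OT)@RT*1000).round())
E
```

```text
t 0.95 tray TCP [-761.1 -204.3  222.6] rot err [-60.6  16.2 -27. ] F(tray) [ 1.4  -0.53  0.65] J [ 66.  30.  82.   0.  68. -10.] op 1.0
to (120, -2, 200, 0) shift [ 0.0225 -0.5913 -0.6839] turn [62.08  0.   -0.  ]
to (120, -2, 150, 30) shift [ 0.0725 -0.5913 -0.6839] turn [ 60.6  -16.23  26.98]
[[177.  -0.  30.]]
```

Call:
play_rows:
  rows:
    - [[0.0,-0.3,-0.342,31,0,0,0.02],[0.0,-0.3,-0.342,31,0,0,0.02],[0.0,-0.3,-0.342,31,0,0,0.02],[0.0,-0.3,-0.342,31,0,0,0.02],[0.0,-0.3,-0.342,31,0,0,0.02],[0.0,-0.3,-0.342,31,0,0,0.02],[0.0,-0.3,-0.342,31,0,0,0.02],[0.0,-0.3,-0.342,31,0,0,0.02],[0.0,-0.3,-0.342,31,0,0,0.02],[0.0,-0.3,-0.342,31,0,0,0.02],[0.0,-0.3,-0.342,31,0,0,0.02],[0.0,-0.3,-0.342,31,0,0,0.02]]

```text
time_s: 2.15
position: [0.3582, 0.204, 0.2226]
tcp_rot: [[-0.001, -0.71, 0.704], [0.0, 0.704, 0.71], [-1.0, 0.001, -0.0]]
force: [0.1, 0.1, -0.4]
opening: 0.232
```

Run:
```python
from mv import *
where(); to(120,-2,200,0); to(120,-2,150,30)
```

```text
t 2.15 tray TCP [-319.3  -99.7  222.6] rot err [-30.4   8.2 -29.2] F(tray) [-0.03  0.16 -0.36] J [ 14.  14. 111.   0.  55. -31.] op 0.232
to (120, -2, 200, 0) shift [ 0.0223 -0.4266 -0.1432] turn [ 3.111e+01 -2.000e-02 -4.000e-02]
to (120, -2, 150, 30) shift [ 0.0723 -0.4266 -0.1432] turn [30.38 -8.16 29.21]
```

Call:
play_rows:
  rows:
    - [[0.01,-0.427,-0.143,30.4,-8.2,29.2,0.02],[0.01,-0.427,-0.143,30.4,-8.2,29.2,0.02],[0.01,-0.427,-0.143,30.4,-8.2,29.2,0.02],[0.01,-0.427,-0.143,30.4,-8.2,29.2,0.02],[0.01,-0.427,-0.143,30.4,-8.2,29.2,0.02],[0.01,-0.427,-0.143,30.4,-8.2,29.2,0.02],[0.01,-0.427,-0.143,30.4,-8.2,29.2,0.02],[0.01,-0.427,-0.143,30.4,-8.2,29.2,0.02],[0.01,-0.427,-0.143,30.4,-8.2,29.2,0.02],[0.01,-0.427,-0.143,30.4,-8.2,29.2,0.02],[0.01,-0.427,-0.143,30.4,-8.2,29.2,0.02],[0.01,-0.427,-0.143,30.4,-8.2,29.2,0.02]]

```text
time_s: 3.35
position: [0.5608, -0.196, 0.2123]
tcp_rot: [[-0.124, -0.213, 0.969], [0.486, 0.839, 0.246], [-0.865, 0.501, -0.0]]
force: [0.6, 0.3, -0.4]
opening: 0.23
```

Run:
```python
from mv import *
where(); to(115,-2,60,30)
C=capture("side"); crop(C,180,400,120,330,3,"pics/d2.png")
```

```text
t 3.35 tray TCP [118.   -0.8 212.3] rot err [-0.1  0.1  0.1] F(tray) [-0.13  0.65 -0.35] J [-39.  38.  75.  17.  92. -57.] op 0.23
to (115, -2, 60, 30) shift [ 0.1333 -0.0737 -0.0012] turn [ 0.12 -0.08 -0.09]
```

View pics/d2.png

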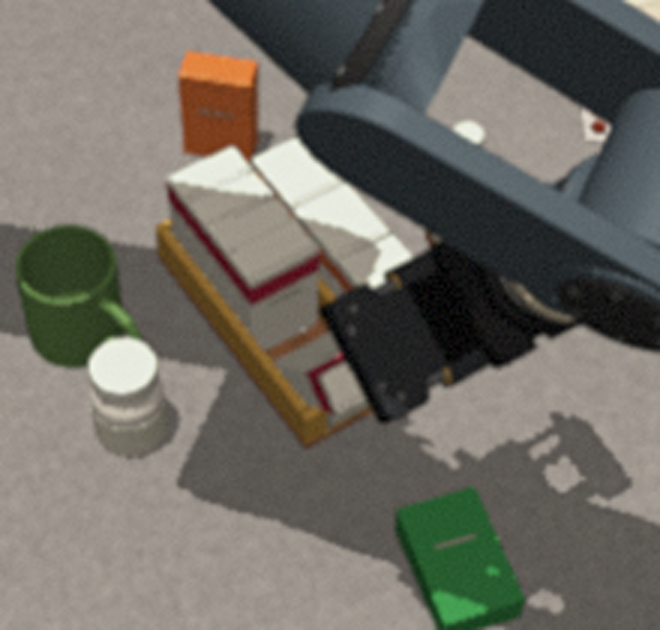

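Call:
play_rows:
  rows:
    - [[0.133,-0.074,-0.001,0,0,0,0.02],[0.133,-0.074,-0.001,0,0,0,0.02],[0.133,-0.074,-0.001,0,0,0,0.02],[0.133,-0.074,-0.001,0,0,0,0.02],[0.133,-0.074,-0.001,0,0,0,0.02],[0.133,-0.074,-0.001,0,0,0,0.02]]

```text
time_s: 4.0
position: [0.5613, -0.1974, 0.0633]
tcp_rot: [[-0.117, -0.214, 0.97], [0.482, 0.841, 0.244], [-0.868, 0.497, 0.004]]
force: [0.6, 0.3, 1.5]
opening: 0.232
```

Run:
```python
from mv import *
where(); to(60,-2,60,30);to(20,-2,60,30)
C=capture("side"); crop(C,180,400,120,330,3,"pics/d3.png")
C=capture("scene"); crop(C,180,350,100,260,4,"pics/s3.png")
```

```text
t 4.0 tray TCP [119.5  -0.6  63.3] rot err [-0.1 -0.2 -0.2] F(tray) [-0.17  0.67  1.46] J [-39.  49.  79.  18.  77. -61.] op 0.232
to (60, -2, 60, 30) shift [ 0.0324  0.05   -0.0014] turn [0.12 0.21 0.23]
to (20, -2, 60, 30) shift [ 0.0523  0.0847 -0.0014] turn [0.12 0.21 0.23]
```

View pics/s3.png

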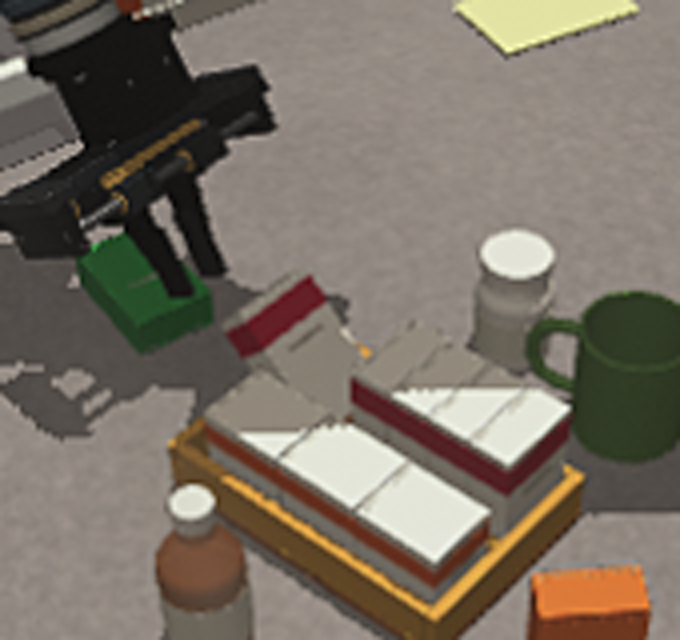

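View pics/d3.png

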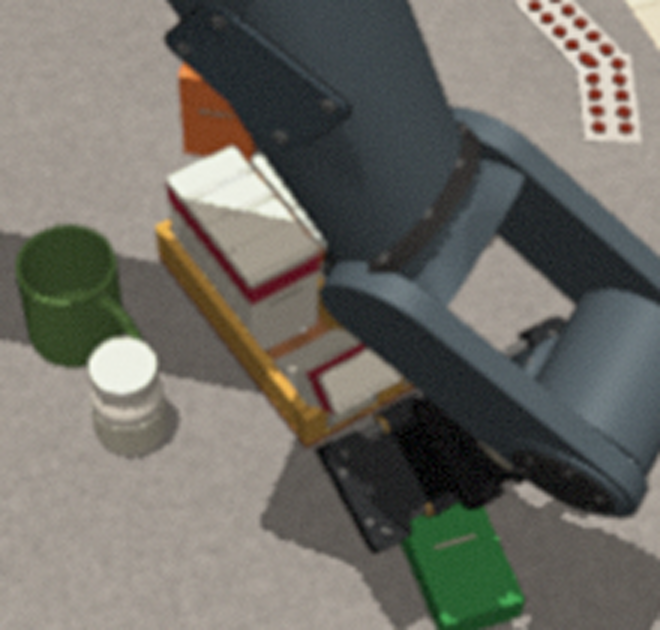

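The fingers straddle the carton's middle, outside the end wall and below the top edge. Now the first gentle push.

Call:
play_rows:
  rows:
    - [[0.012,0.015,-0.001,0,0,0,0.02],[0.018,0.025,-0.001,0,0,0,0.02],[0.022,0.032,-0.001,0,0,0,0.02],[0.026,0.038,-0.001,0,0,0,0.02],[0.029,0.044,-0.001,0,0,0,0.02],[0.032,0.05,-0.001,0,0,0,0.02],[0.035,0.055,-0.001,0,0,0,0.02]]

```text
time_s: 4.8
position: [0.5429, -0.1337, 0.0576]
tcp_rot: [[-0.12, -0.211, 0.97], [0.485, 0.84, 0.243], [-0.866, 0.499, 0.001]]
force: [1.1, -1.2, -0.0]
opening: 0.231
```

Run:
```python
from mv import *
where(); to(20,-2,60,30);to(10,-2,60,30)
C=capture("side"); crop(C,180,400,120,330,3,"pics/d4.png")
C=capture("scene"); crop(C,180,350,100,260,4,"pics/s4.png")
```

```text
t 4.8 tray TCP [53.3 -3.  57.6] rot err [ 0.  -0.1 -0. ] F(tray) [ 1.38  0.74 -0.01] J [-36.  47.  87.  20.  71. -61.] op 0.231
to (20, -2, 60, 30) shift [0.0145 0.03   0.0009] turn [-0.01  0.09  0.04]
to (10, -2, 60, 30) shift [0.0195 0.0387 0.0009] turn [-0.01  0.09  0.04]
```

View pics/s4.png

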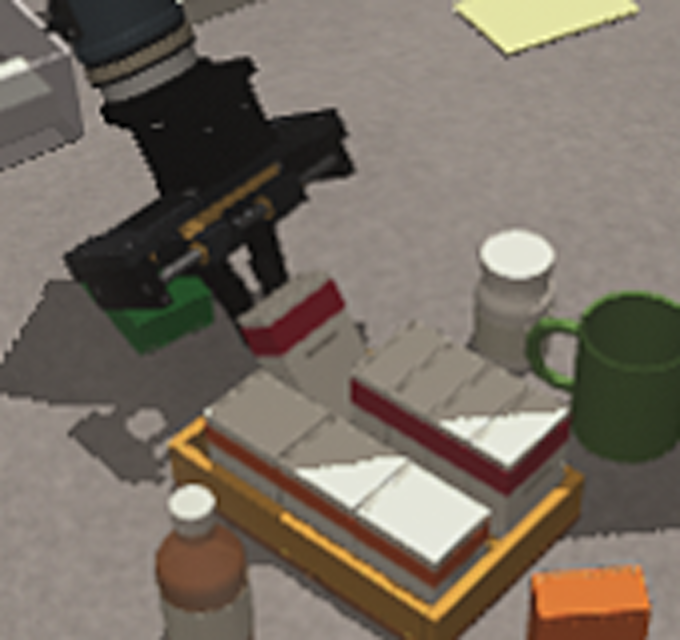

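The carton is rising on its foot. I'll continue the push.

Call:
play_rows:
  rows:
    - [[0.003,0.005,0,0,0,0,0.02],[0.005,0.01,0,0,0,0,0.02],[0.007,0.015,0.001,0,0,0,0.02],[0.01,0.02,0.001,0,0,0,0.02],[0.012,0.025,0.001,0,0,0,0.02],[0.014,0.03,0.001,0,0,0,0.02],[0.014,0.03,0.001,0,0,0,0.02]]

```text
time_s: 5.6
position: [0.5354, -0.1008, 0.0606]
tcp_rot: [[-0.121, -0.211, 0.97], [0.485, 0.84, 0.244], [-0.866, 0.5, 0.001]]
force: [0.1, 0.1, -0.4]
opening: 0.23
```

Run:
```python
from mv import *
where(); to(10,-2,60,30);to(5,-2,60,30)
C=capture("side"); crop(C,180,400,120,330,3,"pics/d5.png")
C=capture("scene"); crop(C,180,350,100,260,4,"pics/s5.png")
```

```text
t 5.6 tray TCP [19.5 -2.2 60.6] rot err [-0. -0.  0.] F(tray) [-0.1   0.14 -0.41] J [-34.  46.  90.  21.  69. -60.] op 0.23
to (10, -2, 60, 30) shift [0.0053 0.008  0.0002] turn [ 0.02  0.03 -0.01]
to (5, -2, 60, 30) shift [0.0078 0.0123 0.0002] turn [ 0.02  0.03 -0.01]
```

View pics/s5.png

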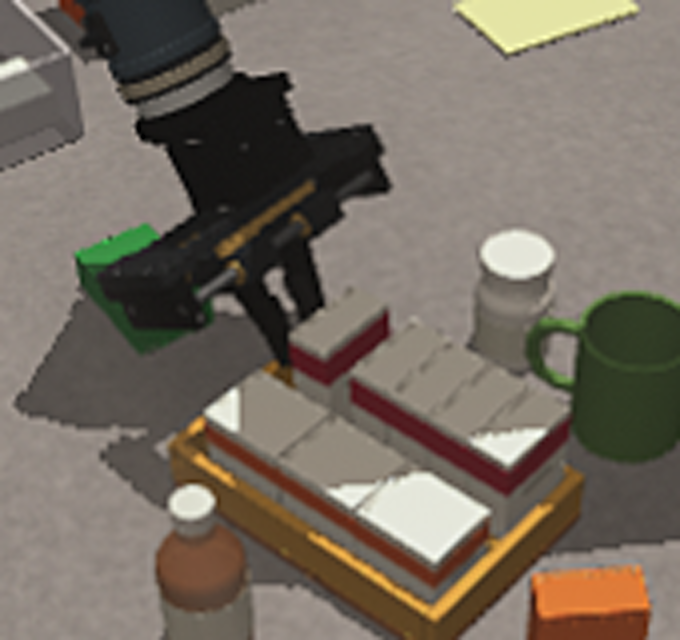

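View pics/d5.png

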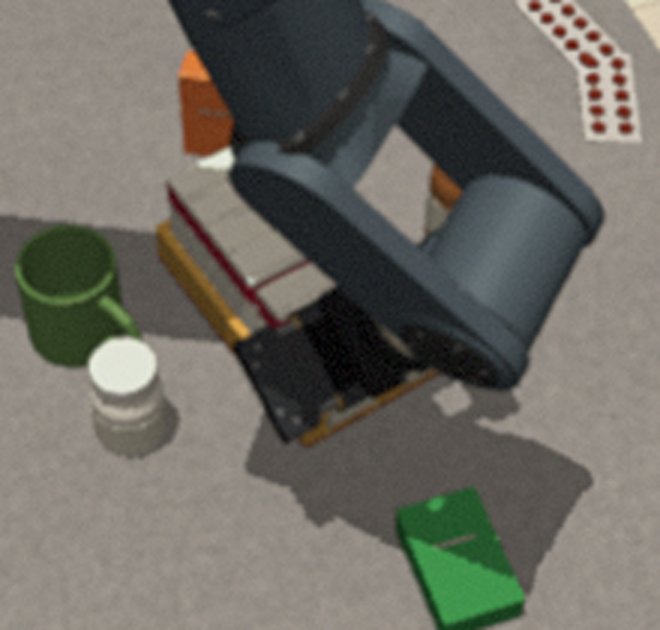

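It stands, with a small gap to the row. Next I lower the tips inside the tray and push low.

Run:
```python
from mv import *
where(); to(15,-1,60,30);to(14,-1,28,30);to(-2,-1,28,30)
```

```text
t 5.7 tray TCP [20.6 -1.9 60.4] rot err [-0.  -0.1 -0.1] F(tray) [0.07 0.85 0.53] J [-34.  46.  90.  21.  69. -60.] op 0.234
to (15, -1, 60, 30) shift [0.0032 0.0047 0.0009] turn [0.01 0.08 0.06]
to (14, -1, 28, 30) shift [ 0.0314 -0.0104  0.0009] turn [0.01 0.08 0.06]
to (-2, -1, 28, 30) shift [0.0394 0.0034 0.0009] turn [0.01 0.08 0.06]
```

Call:
play_rows:
  rows:
    - [[0.003,0.005,0.001,0,0,0,0.02],[0.01,0.001,0.001,0,0,0,0.02],[0.017,-0.003,0.001,0,0,0,0.02],[0.024,-0.007,0.001,0,0,0,0.02],[0.031,-0.01,0.001,0,0,0,0.02],[0.031,-0.01,0.001,0,0,0,0.02]]

```text
time_s: 6.3
position: [0.5346, -0.0948, 0.0272]
tcp_rot: [[-0.122, -0.21, 0.97], [0.486, 0.84, 0.243], [-0.866, 0.501, -0.0]]
force: [0.1, -0.3, -0.6]
opening: 0.229
```

Run:
```python
from mv import *
where(); to(5,-1,28,30);to(0,-1,28,30)
C=capture("scene"); crop(C,180,350,100,260,4,"pics/s6.png")
```

```text
t 6.3 tray TCP [13.5 -1.5 27.2] rot err [ 0.1 -0.   0. ] F(tray) [ 0.35  0.03 -0.62] J [-33.  49.  90.  22.  66. -61.] op 0.229
to (5, -1, 28, 30) shift [0.0036 0.0077 0.0005] turn [-0.06  0.01 -0.04]
to (0, -1, 28, 30) shift [0.0061 0.0121 0.0005] turn [-0.06  0.01 -0.04]
```

View pics/s6.png

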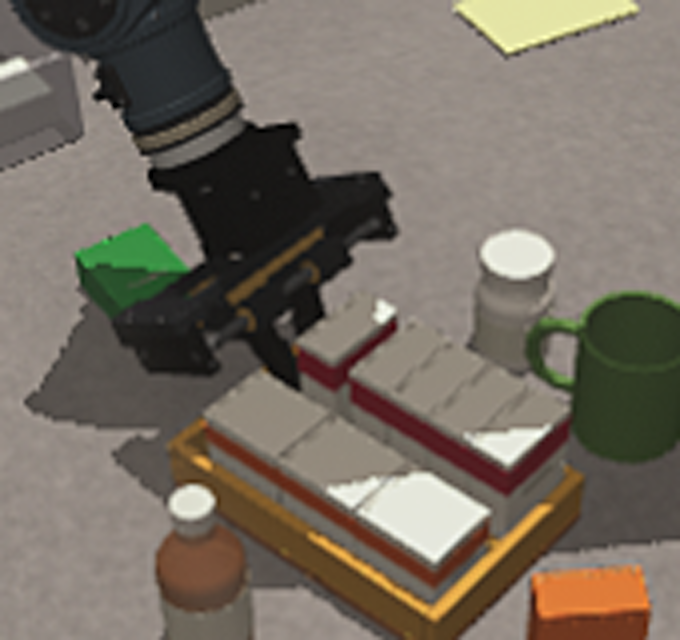

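Already in contact (the carton moved a little). I'll push on in small rows.

Call:
play_rows:
  rows:
    - [[0.001,0.002,0,0,0,0,0.02],[0.002,0.004,0,0,0,0,0.02],[0.003,0.006,0,0,0,0,0.02],[0.004,0.008,0,0,0,0,0.02],[0.004,0.008,0,0,0,0,0.02]]

```text
time_s: 6.85
position: [0.5329, -0.0859, 0.0293]
tcp_rot: [[-0.121, -0.211, 0.97], [0.485, 0.84, 0.243], [-0.866, 0.5, 0.001]]
force: [-0.3, 0.7, 0.5]
opening: 0.227
```

Run:
```python
from mv import *
where(); to(0,-1,28,30);to(-3,-1,28,30)
C=capture("scene"); crop(C,240,330,165,240,8,"pics/s7.png")
```

```text
t 6.85 tray TCP [ 4.4 -0.9 29.3] rot err [-0.  -0.1 -0. ] F(tray) [-0.72 -0.14  0.52] J [-33.  48.  91.  22.  65. -61.] op 0.227
to (0, -1, 28, 30) shift [ 0.0033  0.0032 -0.0001] turn [0.01 0.08 0.03]
to (-3, -1, 28, 30) shift [ 0.0048  0.0058 -0.0001] turn [0.01 0.08 0.03]
```

View pics/s7.png

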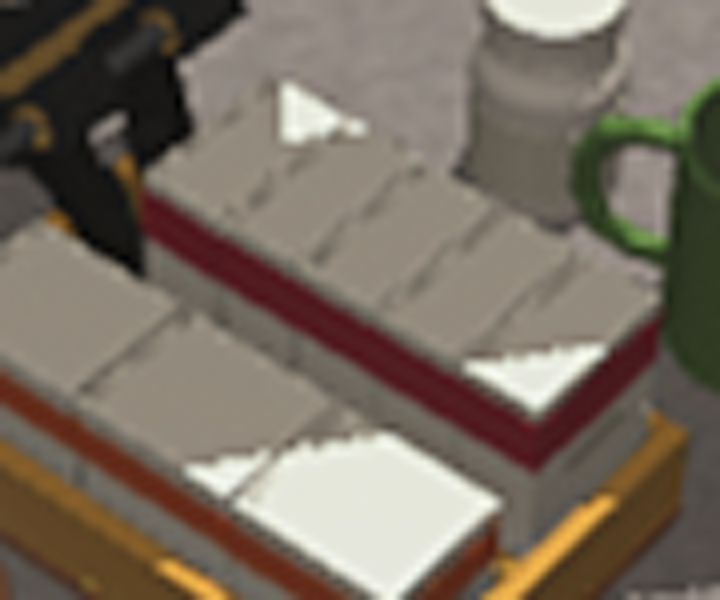

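It looks closed up. I'll nudge 2 mm more to seat the foot, back off by 8 mm, rise straight up and look.

Call:
play_rows:
  rows:
    - [[0.001,0.001,0,0,0,0,0.02],[0.002,0.002,0,0,0,0,0.02],[0.002,0.002,0,0,0,0,0.02],[0.0,-0.002,0,0,0,0,0.02],[-0.003,-0.007,0,0,0,0,0.02],[-0.003,-0.007,0,0,0,0,0.02]]

```text
time_s: 7.5
position: [0.5354, -0.0948, 0.028]
tcp_rot: [[-0.119, -0.211, 0.97], [0.484, 0.841, 0.242], [-0.867, 0.499, 0.002]]
force: [0.8, 1.0, -0.9]
opening: 0.232
```

Run:
```python
from mv import *
where(); to(16,-1,60,30);to(50,-1,120,30);to(130,-1,200,30)
C=capture("scene"); crop(C,240,330,165,240,8,"pics/s8.png")
```

```text
t 7.5 tray TCP [13.7 -0.7 28. ] rot err [ 0.  -0.1 -0.1] F(tray) [-0.75  1.02 -0.95] J [-33.  49.  91.  22.  65. -61.] op 0.232
to (16, -1, 60, 30) shift [-0.0289  0.0139 -0.0002] turn [-0.03  0.13  0.09]
to (50, -1, 120, 30) shift [-0.0978  0.0144 -0.0001] turn [-0.03  0.13  0.09]
to (130, -1, 200, 30) shift [-2.071e-01 -1.510e-02  2.000e-04] turn [-0.03  0.13  0.09]
```

View pics/s8.png

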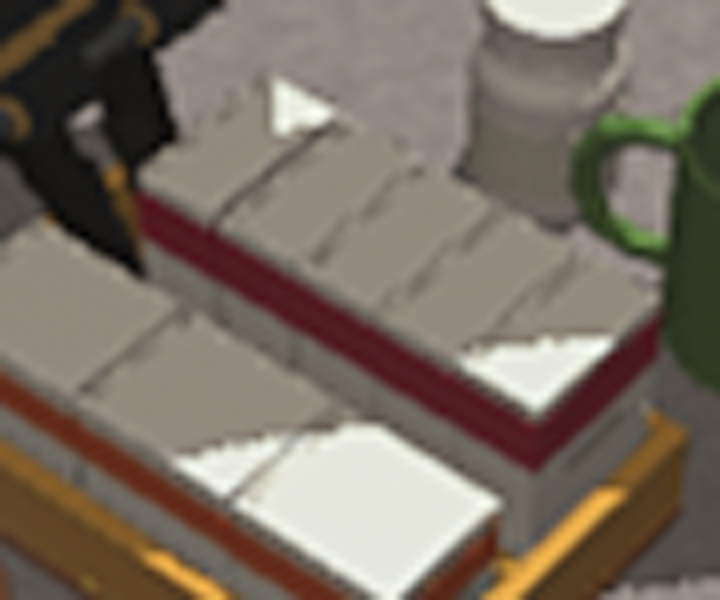

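Call:
play_rows:
  rows:
    - [[-0.029,0.014,0,0,0,0,0.02],[-0.06,0.014,0,0,0,0,0.02],[-0.098,0.014,0,0,0,0,0.02],[-0.13,0.0,0,0,0,0,0.02],[-0.17,-0.015,0,0,0,0,0.02],[-0.21,-0.04,0,0,0,0,0.02],[-0.25,-0.08,0,0,0,0,0.02],[-0.25,-0.12,0,0,0,0,0.02],[-0.25,-0.15,0,0,0,0,0.02],[-0.25,-0.15,0,0,0,0,0.02]]

```text
time_s: 8.55
position: [0.5954, -0.344, 0.1662]
tcp_rot: [[-0.121, -0.206, 0.971], [0.486, 0.84, 0.239], [-0.865, 0.501, -0.001]]
force: [-0.7, -0.3, -0.5]
opening: 0.228
```

Run:
```python
from mv import *
where(); 
C=capture("scene"); crop(C,240,330,165,240,8,"pics/s9.png")
C=capture("side"); crop(C,225,345,150,270,5,"pics/d9.png")
```

```text
t 8.55 tray TCP [270.   -3.3 166.2] rot err [ 0.3 -0.1  0.1] F(tray) [ 0.1  -0.75 -0.54] J [-46.  50.  56.  15. 100. -61.] op 0.228
```

View pics/s9.png

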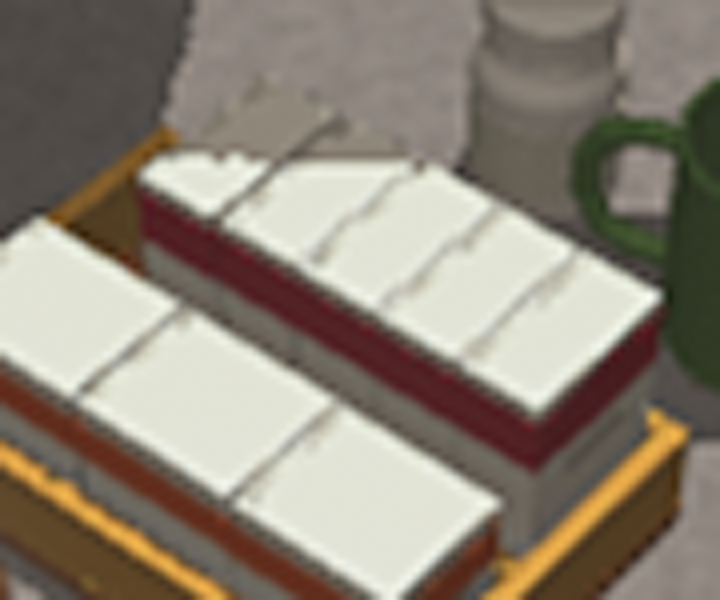

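View pics/d9.png

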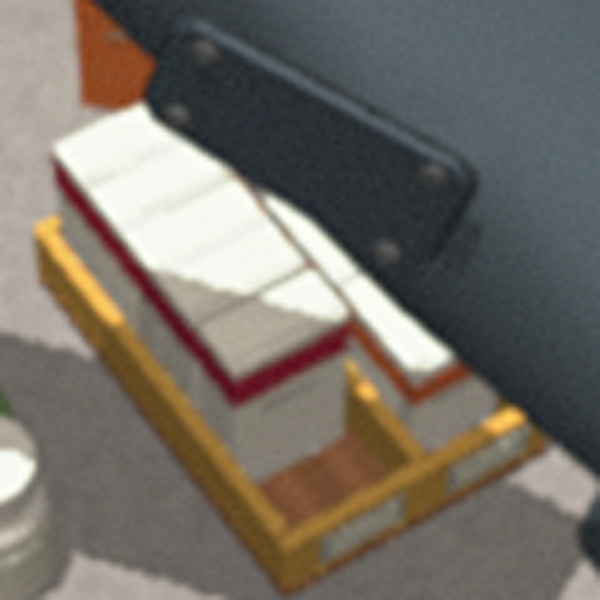

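Run:
```python
from mv import *
import pickle; C=pickle.load(open("C.pkl","rb"))["scene"]; D=pickle.load(open("C.pkl","rb"))["side"]
q=lambda c,P,x0,y0,k:((onz(c,[(x0+a/k-.45,y0+b/k-.45) for a,b in P],.103)-OT)@RT*1000).round(1)
print(q(C,[(137,183),(213,222),(315,262),(387,303),(462,352),(535,413),(262,75),(335,120),(662,293)],240,165,8))
print(q(D,[(53,152),(235,378),(350,325),(200,328)],225,150,5))
```

```text
[[ -11.1   31.4  103. ]
 [ -40.1   29.3  103. ]
 [ -74.5   22.8  103. ]
 [-101.7   22.3  103. ]
 [-130.8   23.7  103. ]
 [-161.5   29.2  103. ]
 [  -8.1  -30.2  103. ]
 [ -39.1  -28.8  103. ]
 [-161.   -32.6  103. ]]
[[-156.5  -34.7  103. ]
 [  -3.6  -34.6  103. ]
 [  -0.4   22.8  103. ]
 [ -34.5  -32.7  103. ]]
```

Run:
```python
from mv import *
C=capture("wrist"); cv2.imwrite("pics/w9.png",C["pixels"][:,:,::-1]); import pickle; pickle.dump(C,open("W.pkl","wb"))
```

View pics/w9.png

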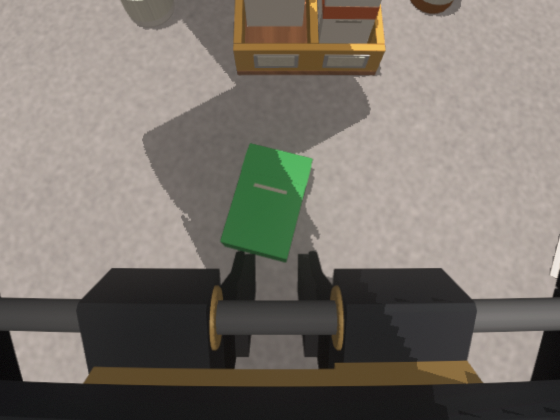

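The green look-alike is untouched, and the carton's foot sits square behind the end wall at (275,20). I'll move the wrist camera above the row for a close check.

Run:
```python
from mv import *
where(); to(130,-2,240,20)
```

```text
t 8.7 tray TCP [266.1  -1.5 169.8] rot err [ 0.  -0.   0.1] F(tray) [-0.37 -0.33  0.08] J [-46.  50.  57.  15. 100. -61.] op 0.225
to (130, -2, 240, 20) shift [ 0.0075  0.153  -0.0006] turn [ -0.02   0.04 -10.09]
```

Call:
play_rows:
  rows:
    - [[0.0,0.04,0,0,0,-5,0.02],[0.003,0.08,0,0,0,-10,0.02],[0.007,0.12,0,0,0,-10,0.02],[0.007,0.153,0,0,0,-10,0.02],[0.007,0.153,0,0,0,-10,0.02],[0.007,0.153,0,0,0,-10,0.02]]

```text
time_s: 9.3
position: [0.5636, -0.2073, 0.2419]
tcp_rot: [[-0.081, -0.232, 0.969], [0.329, 0.912, 0.246], [-0.941, 0.339, 0.003]]
force: [-0.4, -0.4, -0.0]
opening: 0.23
```

Run:
```python
from mv import *
where()
C=capture("wrist"); cv2.imwrite("pics/w10.png",C["pixels"][:,:,::-1]); import pickle; pickle.dump(C,open("W.pkl","wb"))
```

```text
t 9.3 tray TCP [129.7  -0.8 241.9] rot err [ -0.2  -0.1 -10.2] F(tray) [ 0.26 -0.45 -0.02] J [-37.  33.  76.  12.  87. -54.] op 0.23
```

View pics/w10.png

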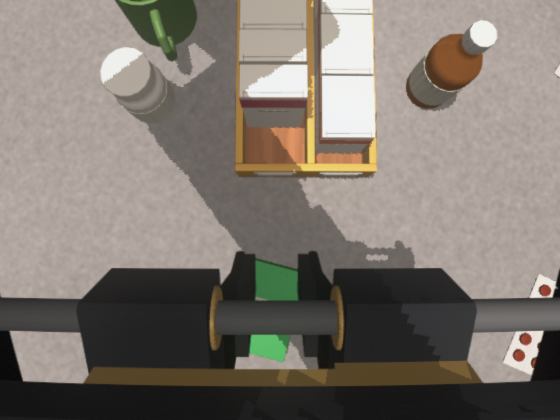

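Run:
```python
from mv import *
import pickle; C=pickle.load(open("W.pkl","rb")); crop(C,225,385,0,130,5,"pics/w10c.png")
```

```text
(no output)
```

View pics/w10c.png

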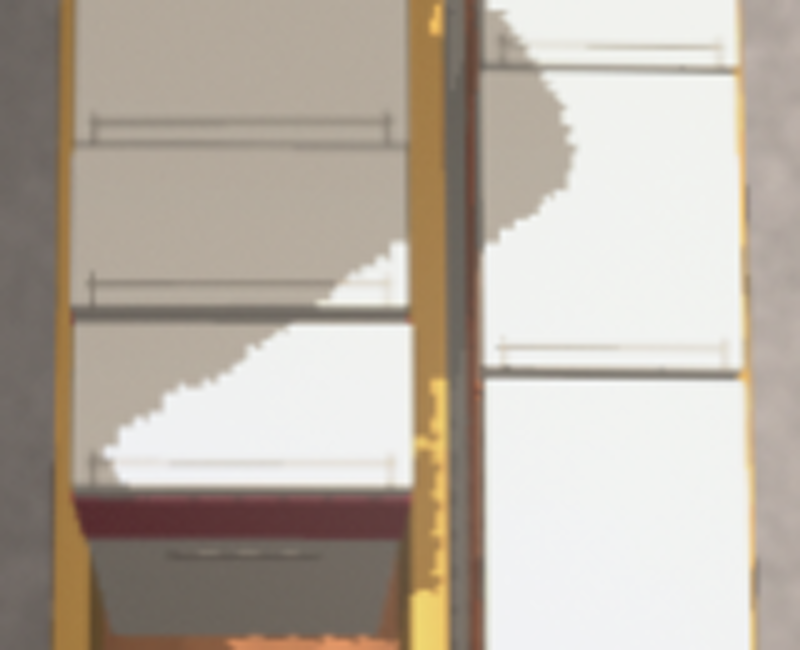

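The wrist view shows the carton parallel and upright, with a gap of about 2–2.5 mm at crop (240,312). That is within tolerance, but one more low push will close it. I go back in over the same path.

Run:
```python
from mv import *
to(40,-1,110,30); to(15,-1,60,30);to(13,-1,22,30);to(3,-1,22,30);to(-1,-1,22,30)
```

```text
to (40, -1, 110, 30) shift [ 1.54e-01  4.08e-02 -1.00e-04] turn [ 0.07  0.09 10.12]
to (15, -1, 60, 30) shift [ 2.095e-01  4.730e-02 -2.000e-04] turn [ 0.07  0.09 10.12]
to (13, -1, 22, 30) shift [ 0.2459  0.0362 -0.0003] turn [ 0.07  0.09 10.12]
to (3, -1, 22, 30) shift [ 0.2493  0.0456 -0.0003] turn [ 0.07  0.09 10.12]
to (-1, -1, 22, 30) shift [ 0.2507  0.0494 -0.0003] turn [ 0.07  0.09 10.12]
```

Call:
play_rows:
  rows:
    - [[0.04,0.01,0,0,0,5,0.02],[0.08,0.02,0,0,0,10.1,0.02],[0.12,0.033,0,0,0,10.1,0.02],[0.154,0.041,0,0,0,10.1,0.02],[0.18,0.044,0,0,0,10.1,0.02],[0.21,0.046,0,0,0,10.1,0.02],[0.22,0.042,0,0,0,10.1,0.02],[0.235,0.038,0,0,0,10.1,0.02],[0.246,0.036,0,0,0,10.1,0.02],[0.246,0.036,0,0,0,10.1,0.02]]

```text
time_s: 10.35
position: [0.5348, -0.0949, 0.0201]
tcp_rot: [[-0.122, -0.21, 0.97], [0.487, 0.839, 0.242], [-0.865, 0.502, -0.0]]
force: [-0.6, -0.4, -0.6]
opening: 0.228
```

Run:
```python
from mv import *
where(); to(3,-1,22,30);to(0,-1,22,30)
```

```text
t 10.35 tray TCP [13.6 -1.4 20.1] rot err [ 0.1 -0.   0.1] F(tray) [ 0.24 -0.72 -0.65] J [-33.  49.  90.  22.  65. -61.] op 0.228
to (3, -1, 22, 30) shift [0.0037 0.0101 0.0003] turn [-0.07  0.04 -0.13]
to (0, -1, 22, 30) shift [0.0052 0.0127 0.0003] turn [-0.07  0.04 -0.13]
```

Call:
play_rows:
  rows:
    - [[0.001,0.003,0,0,0,0,0.02],[0.002,0.006,0,0,0,0,0.02],[0.003,0.008,0,0,0,0,0.02],[0.004,0.01,0,0,0,0,0.02],[0.004,0.0115,0,0,0,0,0.02],[0.004,0.0115,0,0,0,0,0.02]]

```text
time_s: 10.95
position: [0.5324, -0.0829, 0.0239]
tcp_rot: [[-0.12, -0.211, 0.97], [0.486, 0.84, 0.243], [-0.866, 0.5, 0.002]]
force: [0.3, -0.6, 0.6]
opening: 0.232
```

Run:
```python
from mv import *
where(); to(0,-1,22,30);to(-1,-1,22,30)
C=capture("scene"); crop(C,240,330,165,240,8,"pics/s11.png")
```

```text
t 10.95 tray TCP [ 1.5 -0.8 23.9] rot err [-0.  -0.1  0. ] F(tray) [0.67 0.15 0.64] J [-33.  49.  92.  23.  64. -61.] op 0.232
to (0, -1, 22, 30) shift [ 0.0023  0.0003 -0.0002] turn [ 0.02  0.1  -0.02]
to (-1, -1, 22, 30) shift [ 0.0028  0.0012 -0.0002] turn [ 0.02  0.1  -0.02]
```

View pics/s11.png

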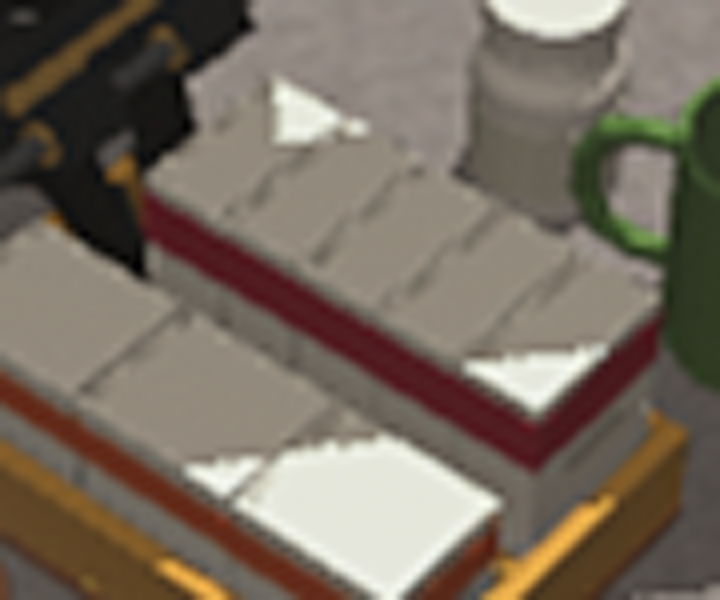

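Call:
play_rows:
  rows:
    - [[0.001,0.001,0,0,0,0,0.02],[0.003,0.001,0,0,0,0,0.02],[0.003,0.001,0,0,0,0,0.02],[0.004,0.002,0,0,0,0,0.02],[0.004,0.002,0,0,0,0,0.02]]

```text
time_s: 11.5
position: [0.5319, -0.0801, 0.0212]
tcp_rot: [[-0.12, -0.211, 0.97], [0.485, 0.84, 0.243], [-0.866, 0.5, 0.002]]
force: [0.3, -3.4, 2.2]
opening: 0.23
```

Run:
```python
from mv import *
where(); to(4,-1,22,30);to(13,-1,22,30)
C=capture("scene"); crop(C,240,330,165,240,8,"pics/s12.png")
```

```text
t 11.5 tray TCP [-1.4 -0.6 21.2] rot err [-0.  -0.1 -0. ] F(tray) [ 3.41 -0.55  2.21] J [-32.  49.  92.  23.  64. -61.] op 0.23
to (4, -1, 22, 30) shift [-0.0034 -0.0043 -0.0004] turn [0.01 0.13 0.03]
to (13, -1, 22, 30) shift [-0.0079 -0.0121 -0.0004] turn [0.01 0.13 0.03]
```

View pics/s12.png

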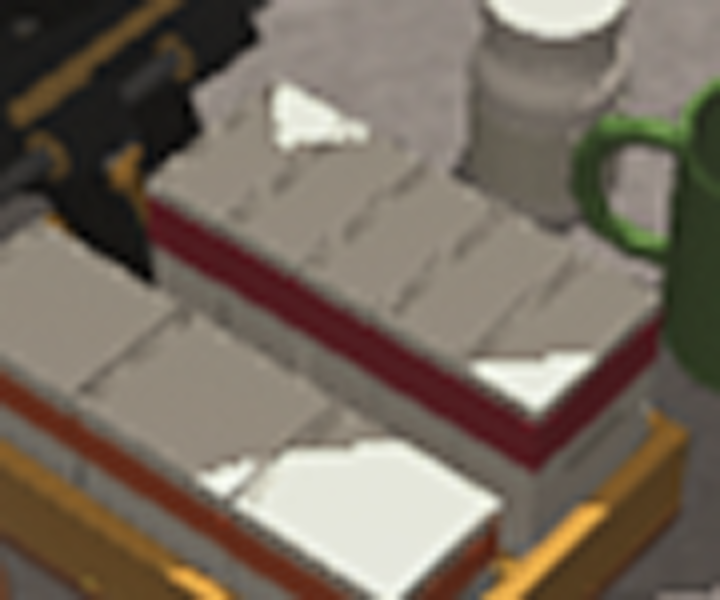

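The force is now 3.4 N with every seam tight, so the foot is seated. I'll retreat slowly and then check from above.

Call:
play_rows:
  rows:
    - [[-0.001,-0.002,0,0,0,0,0.02],[-0.003,-0.005,0,0,0,0,0.02],[-0.005,-0.008,0,0,0,0,0.02],[-0.008,-0.012,0,0,0,0,0.02],[-0.022,-0.004,0,0,0,0,0.02],[-0.044,0.002,0,0,0,0,0.02],[-0.08,0.002,0,0,0,0,0.02],[-0.12,0.0,0,0,0,0,0.02],[-0.16,-0.005,0,0,0,0,0.02],[-0.2,-0.01,0,0,0,-5,0.02],[-0.25,-0.012,0,0,0,-10,0.02],[-0.25,-0.012,0,0,0,-10,0.02]]

```text
time_s: 12.75
position: [0.5677, -0.2144, 0.2399]
tcp_rot: [[-0.069, -0.232, 0.97], [0.323, 0.915, 0.242], [-0.944, 0.33, 0.012]]
force: [0.8, 0.5, 0.7]
opening: 0.227
```

Run:
```python
from mv import *
where()
C=capture("wrist"); cv2.imwrite("pics/w13.png",C["pixels"][:,:,::-1]); crop(C,225,385,0,130,5,"pics/w13c.png")
S=capture("scene"); crop(S,195,345,145,275,5,"pics/s13.png")
```

```text
t 12.75 tray TCP [137.5   1.4 239.9] rot err [ -0.2  -0.7 -10.7] F(tray) [-0.33  0.91  0.69] J [-38.  34.  76.  12.  86. -54.] op 0.227
```

View pics/w13c.png

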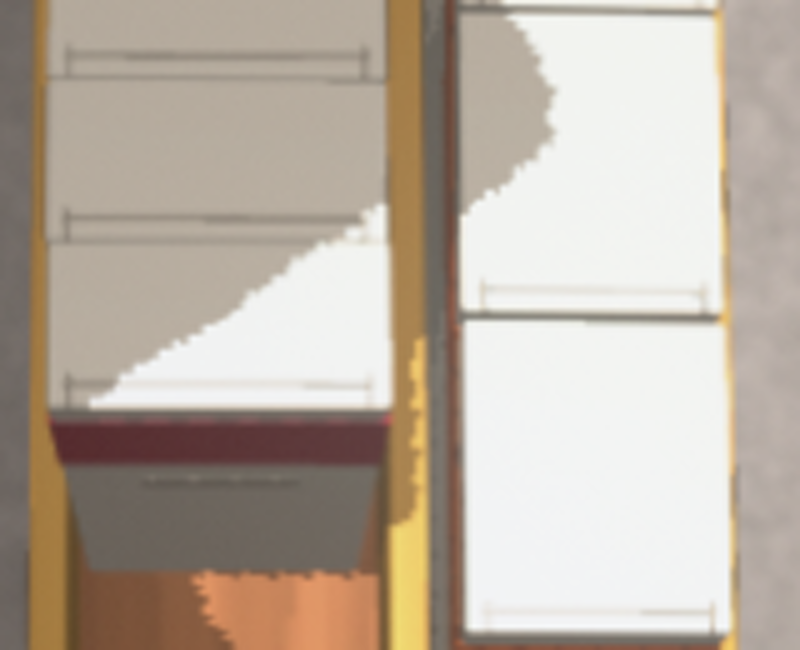

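View pics/s13.png

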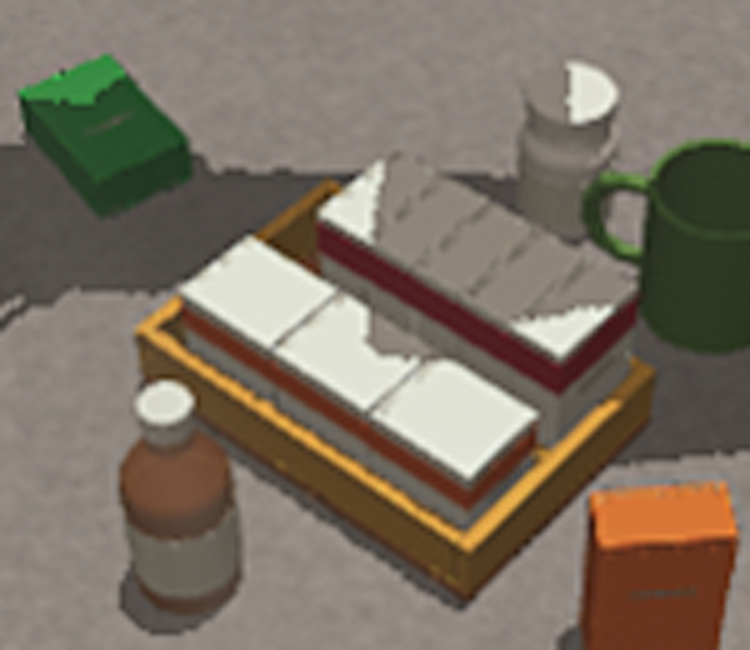

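The carton is flush: its seam in the wrist crop at (220,240) matches the row's other seams. The other objects sit at their original pixels and the arm is clear, so I'm handing in.

Run:
```python
from rig import *
print(hand_in()); print(read_state()["time_s"])
```

```text
the job is handed in; nothing more can be done
None
the job is handed in; nothing more can be done
```

The slumped carton now stands upright on the tray floor, flat against row4, and I handed the job in at about 13 s; `hand_in` gives no verdict.

- **What I did:** I pushed the carton upright at its top edge with the fingertips. A low push then left a gap of about 2–2.5 mm, seen from the wrist camera. A second, lower push of about 3.4 N closed it, and I backed the arm clear.
- **Last checks:** The wrist picture shows the new seam parallel and as thin as the row's other seams. In the last scene picture the short cartons, mug, jar, bottle and both look-alikes are where they started. The arm touches nothing.
- **What disagreed:** The scene and side cameras differed by about 4–8 mm along the tray, so I judged the fit from the seams and the force rather than from absolute positions. I read tilt and squareness off the pictures and did not measure them after the last push.

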